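# Roll the steel column into its V-cradle

## Task

Roll the steel column along the bench by its side, up the cradle's ramp and into the V, then push it endwise along the V until its end rests against the cradle's end stop. Only push it with the fingers: do not lift or carry it. Leave the other things on the bench where they are, and finish clear of everything.

Things in the scene. Friction and masses are not known exactly. Their poses are not given: they have to be found in the camera images.
- column: The column: polished round steel bar (friction about 0.35) with dark end bands, 40 mm diameter, 160 mm long, about 0.6 kg, lying between robot and cradle; rolls freely. Origin mid-length on its axis (20 mm above the bench at the start). Its y axis runs along its length (x and z turn as it rolls), at the start within 0.45 rad of world y and 0.15 rad of the cradle's y.
- cradle: V-cradle: aluminium trough fixed to the bench, 240 mm long along its y. Origin on the bench under the bottom of the V, midway along; x points across the V, away from the robot. Section: ramp from the bench at x=-67 mm up to a crest 13 mm high at x=-19, down at 30 degrees to the V's bottom 2 mm high at x=0, up a 45 degree back face to 38 mm high at x=36; ends at x=47.
- cradle_stop (a point): Middle of the face of the end stop, the dark plate 10 mm thick, 50 mm high and 78 mm wide (x -31 to 47 mm in the cradle's frame) that closes the V's -y end, 120 mm from the cradle's origin, facing +y. The other end, 240 mm away, is open.
- cradle_seat (a point): Where the column's middle is when it lies in the V with its end against the stop: x=-3, y=-40, z=27 mm in the cradle's frame. Axes as the cradle's.
- vial: Bystander: small glass cylinder 26 mm across, 55 mm high, origin under it; beside the column's way on the cradle's -y side.
- jar: Bystander: jar 48 mm across, 50 mm high, origin under it; beside the column's way on the cradle's +y side.
- beaker: Bystander: glass beaker 64 mm across, 85 mm high, origin under it; behind the cradle.
- amber_a: Bystander: amber bottle 72 mm across, 160 mm high, origin under it; to one side.
- amber_b: Bystander: amber bottle like the other, to the other side.
- wash: Bystander: white bottle with red cap, 60 mm across, 150 mm high, origin under it; far left.
- spatula: Bystander: steel spatula 180 mm long lying flat on the right; origin under its middle.
Things that resemble listed ones, but are neither listed nor needed, are in the scene too. Leave any orange or yellow look-alike of the column alone.

How it is judged:
On the way, in this order (a step that is already met when the one before it is completed fails the run):
1. the column has rolled over on the bench, not slid: turned by more than 120 degrees from its start while still short of the cradle's crest (angle between column's own z axis and vertical above 2.1 rad and x of column in the frame of cradle below -0.025 m).
2. the column lies in the V (x of column in the frame of cradle between -0.0083 and 0.0017 m and z of column in the frame of cradle between 0.022 and 0.031 m and angle between the y axis of column and the y axis of cradle, either way round below 0.05 rad), for 0.2 s.
At the end, for the whole second after the job is handed in: The column lies at rest in the V: its axis within 5 mm of the seated position across the V, 22 to 31 mm high, parallel to the V within 0.05 rad, its end within 4 mm of the end stop (all of step 2 and y of column in the frame of cradle between -0.044 and -0.036 m and linear speed of column below 0.01 m/s); the robot touches nothing.
It fails at once if the column is lifted (its middle over 40 mm above the bench, or over 27 mm while still short of the ramp) or tipped by more than 0.25 rad (height (world z) of column above 0.04 m or (height (world z) of column above 0.027 m and x of column in the frame of cradle below -0.08 m) or angle between column's own y axis and vertical below 1.32 rad or angle between column's own y axis and vertical above 1.82 rad).
It fails at once if a bystander is moved by more than 15 mm or tipped (distance of any of vial, jar, beaker, amber_a, amber_b, wash, spatula from where it was at the start of the episode above 0.015 m or angle between any of vial, jar, beaker, amber_a, amber_b, wash's own z axis and vertical above 0.3 rad).
It also fails if it takes over 54 s, if anything falls off the work surface, if the arm or the gripper's body presses on something with over 40 N, if the wrist force passes 120 N, or if a joint passes its speed limit or range.

## Robot

A 7-joint arm with a two-finger parallel gripper is mounted at the origin on the work surface. World frame = base frame: x ahead of the robot, y to its left, z up, the work surface at z = 0. Lengths are in m, angles in rad, forces in N, time in s.
With the tool pointing down it reaches from about 0.425 to 0.925 m from the base axis. Payload 6.8 kg.
Tool frame: the origin (TCP) lies where the fingers leave the gripper's body, on its centre line; the fingertips stand 73 mm ahead of it and the grasp point (between the pads) lies 54 mm ahead of it; z points along the fingers, y is the line along which they close (so a half turn about z gives the same grasp; the last joint's range is limited). The gripper opens to 85 mm and grips with 20 to 120 N. Pads are 22 mm wide; open, the fingers measure 114 mm over their backs; the gripper's body (76 mm by 85 mm) begins 54 mm behind the grasp point. The pads swing forward as they close: fully open they stand 13 mm farther back than shut.
Start: joints at [-0.108, 0.477, 0.022, 1.555, -0.011, 1.109, -0.083], TCP at [0.675, 0, 0.304] pointing down, gripper open.
Joint ranges: [-2.96, 2.96], [-0.34, 2.1], [-1.41, 1.46], [0.24, 2.44], [-1.37, 4.51], [0.17, 1.92], [-2.96, 2.96]. Speed limits (rad/s): [2.39, 2.39, 3.14, 3.14, 3.14, 3.14, 3.14].

## Interface

Orientations are given as a rotation vector (axis times angle).
In Python, from bench import r, grab_frame, camera_info gives the robot as it stands.
- The arm moves only by the shell command python3 -m pendant [OPENING] [FORCE], which reads ROWS from standard input. ROWS is a JSON list of rows, 1 to 5 of them, each of 6 numbers: dx, dy, dz in m, then a rotation vector rx, ry, rz in rad; each row is the pose to reach, as a shift and turn from the pose commanded when the command began, along the tool's axes at that moment; what a row does not reach only later rows make up. A row lasts 1/10 s, in which the tool goes at most 0.05 m and 0.15 rad, less where a joint would pass 70% of its speed; a pose out of reach is approached as far as the arm can. OPENING is the finger opening in m, set as the command begins (- or left out keeps the last). The fingers move at their own pace and stop on an object; FORCE is the grip in N (left out, the last holds). Time passes only in rows, so rows that do not move let the fingers close. It prints the time, the measured TCP pose, the force, the opening and the grip force at its end. Input that does not fit is refused with a message, and nothing moves.
- r.get_obs(): the state, without advancing time (a new reading comes with each control period).
- grab_frame(name): name is "scene" or "side" or "wrist"; returns (picture, depth): 400x640x3 uint8, blue, green, red; 400x640 float32, m along the optical axis (not along the pixel's ray), 0 where there is no reading.
- camera_info(name): a dict with "camera_matrix" (3x3 intrinsics, pixels), "R" (3x3) and "t" (3): a world point X has camera coordinates R X + t. Camera axes: x right, y down, z forward; pixel columns grow to the right and rows downward; lengths in m; the calibration is good to about 2 mm. A picture is of the moment at which its call begins: read the wrist's pose just before it. camera_info takes no time and is no camera call; for the wrist camera it gives the pose at the moment of the call.
- r.hand_in(): hands the job in; it is judged then, once.
The state is a dict: "clock": time; "joints": joint angles; "qvel": joint speeds; "tau": joint torques, N m; "tcp_pos": TCP position; "orientation": TCP orientation; "contact_force": force on the tool from outside, world axes, zero at the start; "moment": the same for the moment, N m; "grip_width": finger opening in m; "gripper_force": force on a finger pad.
Only numpy, scipy, OpenCV 4.12 (cv2) and the standard library are available. Lean on these libraries where they do the work, as an engineer would, in place of code of your own. Each camera call takes 0.05 s, during which the arm holds its last target. There are 200 camera calls.

## Working session

There is one attempt and no reset: what is moved stays moved. The work goes in short steps, Python scripts to look and compute and a shell command to move; the robot and the scene stay as the last step left them, time stands still between calls to the robot, and variables do not carry over. Pictures are saved under pics/ and viewed, at most 10 in all, crops included, and the job is handed in when it is done.

```bash
mkdir -p pics; ls; python3 - <<'E'
from bench import r, grab_frame, camera_info
import cv2,numpy as np
o=r.get_obs(); print(o['clock'],o['tcp_pos'],o['orientation'],o['grip_width'])
for n in ("scene","side"):
    p,d=grab_frame(n); cv2.imwrite(f'pics/{n}0.png',p); np.save(f'pics/{n}0.npy',d)
    c=camera_info(n); print(n,c['camera_matrix'].tolist(),(-c['R'].T@c['t']).round(3),c['R'].round(3).tolist())
E
```

```text
pics
0.0 [ 6.74524136e-01 -2.38352679e-05  3.02883808e-01] [-2.22058261 -2.22057563  0.00230663] 0.08540351792387055
scene [[429.1930770046281, 0.0, 320.07412460136084], [0.0, 429.1930770046281, 195.10353796056836], [0.0, 0.0, 1.0]] [ 0.973 -0.392  1.072] [[0.678, 0.735, -0.002], [0.638, -0.591, -0.493], [-0.364, 0.334, -0.87]]
side [[429.15380012994683, 0.0, 318.8795120427208], [0.0, 429.15380012994683, 192.75767550978424], [0.0, 0.0, 1.0]] [ 0.327 -0.725  0.865] [[0.962, -0.273, 0.014], [-0.191, -0.707, -0.681], [0.196, 0.652, -0.733]]
```

View pics/scene0.png

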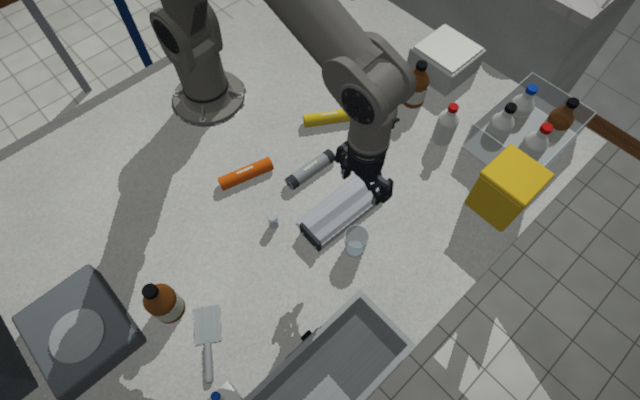

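View pics/side0.png

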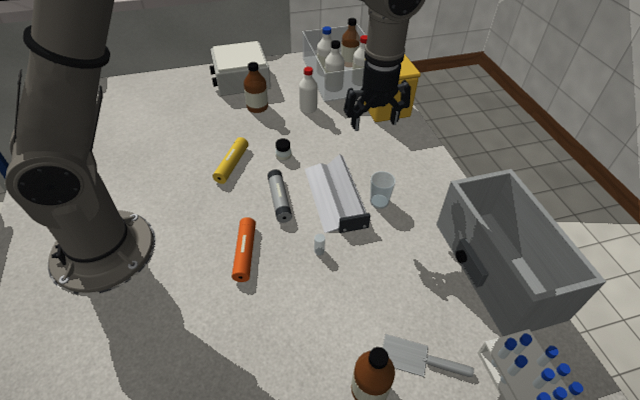

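The scene view shows the column around (310,168), cradle (340,213), vial (272,220) and orange and yellow look-alikes. In the side view the column is at (279,195), the cradle at (338,195) with its dark stop at (354,223), the vial at (320,243) and the jar at (283,149).

```bash
cat > h.py <<'E'
import numpy as np,cv2
from bench import r, grab_frame, camera_info
def cloud(n,d):
    c=camera_info(n);K=c['camera_matrix'];v,u=np.mgrid[0:400,0:640]
    P=np.stack([(u-K[0,2])/K[0,0]*d,(v-K[1,2])/K[1,1]*d,d],-1)
    return (P-c['t'])@c['R']
def boxpts(W,d,u0,v0,u1,v1,zmin,zmax=.2):
    w=W[v0:v1,u0:u1].reshape(-1,3);k=d[v0:v1,u0:u1].ravel()>0
    w=w[k];return w[(w[:,2]>zmin)&(w[:,2]<zmax)]
def rect(w):
    (c,s,a)=cv2.minAreaRect((w[:,:2]*1000).astype(np.float32)); return np.round(c,1),np.round(s,1),round(a,1)
E
python3 - <<'E'
from h import *
for n,bx in (("side",dict(col=(262,165,295,224),cradle=(303,155,370,238),stop=(335,212,372,236),vial=(310,231,330,257),jar=(273,136,293,162),beaker=(366,170,398,210))),("scene",dict(col=(284,148,336,190),vial=(264,212,281,229),cradle=(296,175,385,250)))):
    d=np.load(f'pics/{n}0.npy');W=cloud(n,d)
    b=boxpts(W,d,180,250,230,320,-.1) if n=="side" else boxpts(W,d,200,220,250,260,-.1); print(n,'bench z',np.median(b[:,2]))
    for k,x in bx.items():
        w=boxpts(W,d,*x,.006); print(k,len(w),rect(w),'zmax',np.percentile(w[:,2],98).round(4),'min',w[:,:2].min(0).round(3),'max',w[:,:2].max(0).round(3))
p=cv2.imread('pics/side0.png')[130:270,200:420]; cv2.imwrite('pics/crop0.png',cv2.resize(p,None,fx=3.6,fy=3.6,interpolation=cv2.INTER_CUBIC))
E
```

```text
side bench z 0.0006866767003331628
col 779 (array([446.,  47.]), array([164.4,  39.9]), 87.2) zmax 0.0429 min [ 0.423 -0.035] max [0.468 0.13 ]
cradle 2457 (array([597.5,  -5.8]), array([311.3, 147.3]), 77.7) zmax 0.0526 min [ 0.493 -0.146] max [0.671 0.148]
stop 569 (array([613.2, -83.9]), array([66.9, 94.3]), 72.7) zmax 0.0523 min [ 0.561 -0.11 ] max [ 0.666 -0.043]
vial 205 (array([ 505.1, -144.1]), array([26.1, 26.3]), 69.1) zmax 0.0577 min [ 0.491 -0.158] max [ 0.522 -0.131]
jar 299 (array([495.7, 216. ]), array([48.1, 45.2]), 40.5) zmax 0.0524 min [0.471 0.191] max [0.518 0.241]
beaker 743 (array([704. , -29.1]), array([63.8, 61.8]), 70.3) zmax 0.0865 min [ 0.673 -0.061] max [0.736 0.005]
scene bench z -0.0004166280880507742
col 751 (array([458.2,  51.3]), array([121.1, 156.4]), 23.2) zmax 0.0423 min [ 0.379 -0.032] max [0.51  0.131]
vial 137 (array([ 509.4, -140.5]), array([24.7, 25.8]), 67.5) zmax 0.0581 min [ 0.496 -0.153] max [ 0.523 -0.127]
cradle 2751 (array([584.8,   4.3]), array([237.7, 252.6]), 33.6) zmax 0.0839 min [ 0.446 -0.106] max [0.741 0.147]
```

View pics/crop0.png

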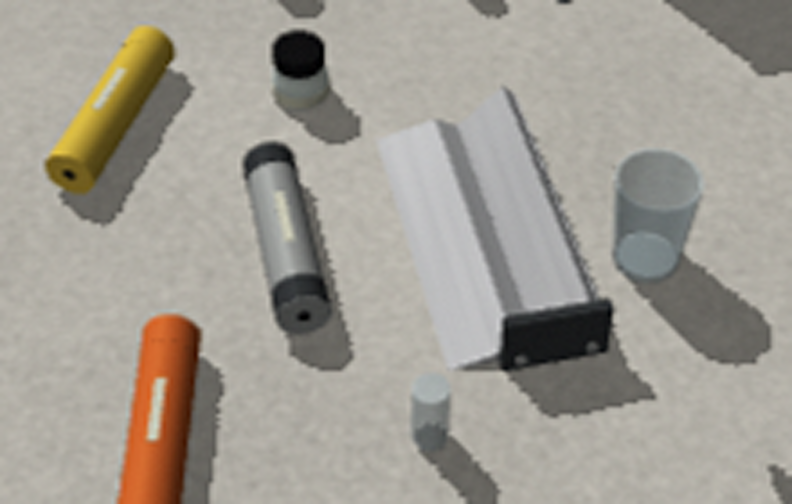

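The crop confirms the lineup: stop at the cradle's near (-y) end, column lying left of the ramp, vial near the stop side and jar at the far side. I now fit the column's axis and the cradle's frame.

```bash
cat >> h.py <<'E'
def line(w):
    vx,vy,x0,y0=cv2.fitLine((w[:,:2]*1000).astype(np.float32),cv2.DIST_HUBER,0,.01,.01).ravel()
    if vy<0:vx,vy=-vx,-vy
    return np.array([x0,y0]),np.array([vx,vy])
E
python3 - <<'E'
from h import *
for n,cb,kb,sb in (("side",(262,165,295,224),(303,150,372,238),(330,205,375,240)),("scene",(284,148,336,190),(296,175,385,250),(296,210,330,252))):
    d=np.load(f'pics/{n}0.npy');W=cloud(n,d)
    w=boxpts(W,d,*cb,.03,.046); w=w[(w[:,1]>-.04)&(w[:,1]<.14)]
    p,v=line(w);s=((w[:,:2]*1000)-p)@v;e=np.percentile(s,[.5,99.5]);print(n,'col top line',v.round(3),'ends',(p+e[0]*v).round(1),(p+e[1]*v).round(1),'len',np.ptp(e).round(1))
    w=boxpts(W,d,*kb,.035,.0405); w=w[(w[:,0]>.52)&(w[:,0]<.675)]
    p,v=line(w);s=((w[:,:2]*1000)-p)@v;e=np.percentile(s,[1,99]);print(' ridge',len(w),v.round(3),(p+e[0]*v).round(1),(p+e[1]*v).round(1), 'spread',np.std(((w[:,:2]*1000)-p)@[-v[1],v[0]]).round(1))
    w=boxpts(W,d,*sb,.044,.056);w=w[w[:,0]<.68]; print(' stoptop',len(w),rect(w),cv2.boxPoints(cv2.minAreaRect((w[:,:2]*1000).astype(np.float32))).round(0).tolist())
    # bands of cradle surface incl. ramp foot
    w=boxpts(W,d,*kb,.003,.041); w=w[(w[:,0]>.47)&(w[:,0]<.675)]
    q=w[:,:2]*1000-p; x=q@[v[1],-v[0]]; y=q@v
    for a in range(-110,20,8):
        k=(x>a)&(x<a+8)&(abs(y)<60); print((a,int(k.sum()),round(float(np.median(w[k,2]))*1000,1) if k.any() else 0),end=' ')
    print()
E
```

```text
side col top line [0.042 0.999] ends [441.8 -34. ] [448.5 125.8] len 159.9
 ridge 192 [0.054 0.999] [ 631.5 -107.2] [645.  140.7] spread 15.1
 stoptop 144 (array([ 607.2, -100.8]), array([14.1, 78.9]), 88.8) [[568.0, -107.0], [646.0, -109.0], [647.0, -95.0], [568.0, -93.0]]
(-110, 4, 3.7) (-102, 18, 4.2) (-94, 69, 4.6) (-86, 92, 6.0) (-78, 104, 7.8) (-70, 102, 9.9) (-62, 107, 12.4) (-54, 87, 12.1) (-46, 79, 7.5) (-38, 83, 4.9) (-30, 124, 10.6) (-22, 130, 18.9) (-14, 126, 26.9) (-6, 121, 34.4) (2, 64, 34.5) (10, 25, 28.9) (18, 3, 3.5) 
scene col top line [0.05  0.999] ends [451.  -30.7] [459.  128.8] len 159.7
 ridge 156 [0.05  0.999] [ 638.9 -104. ] [648.9  94.5] spread 11.5
 stoptop 117 (array([612.1, -97.3]), array([10.5, 77.8]), 87.7) [[573.0, -101.0], [651.0, -104.0], [651.0, -94.0], [573.0, -91.0]]
(-110, 4, 4.6) (-102, 19, 4.0) (-94, 65, 4.4) (-86, 80, 5.8) (-78, 98, 7.7) (-70, 94, 10.4) (-62, 111, 12.0) (-54, 131, 9.6) (-46, 97, 5.7) (-38, 58, 5.0) (-30, 79, 12.3) (-22, 75, 19.8) (-14, 79, 28.4) (-6, 103, 36.1) (2, 187, 30.2) (10, 95, 18.9) (18, 4, 4.4)
```

```bash
python3 - <<'E'
from h import *
p=cv2.imread('pics/side0.png');d=np.load('pics/side0.npy');W=cloud('side',d)
hsv=cv2.cvtColor(p,cv2.COLOR_BGR2HSV)
for n,lo,hi,b in (('orange',3,16,(225,210,265,285)),('yellow',18,35,(205,130,252,188))):
    m=np.zeros((400,640),bool);m[b[1]:b[3],b[0]:b[2]]=1
    m&=(hsv[...,0]>=lo)&(hsv[...,0]<=hi)&(hsv[...,1]>130)&(d>0)
    print(n,rect(W[m]),cv2.boxPoints(cv2.minAreaRect((W[m][:,:2]*1000).astype(np.float32))).round(0).tolist())
E
echo '[[-0.01,-0.05,0,0,0,0.15],[-0.02,-0.1,0,0,0,0.3],[-0.03,-0.13,0,0,0,0.45],[0.01,-0.16,0,0,0,0.6],[0.03,-0.18,0,0,0,0.75]]' | python3 -m pendant
echo '[[0,0,0,0,0,0.15],[0,0,0,0,0,0.3],[0,0,0,0,0,0.45],[0,0,0,0,0,0.6],[0,0,0,0,0,0.75]]' | python3 -m pendant
echo '[[0,0,0,0,0,0.114]]' | python3 -m pendant; echo '[[0,0,0,0,-0.15,0],[0,0,0,0,-0.3,0]]' | python3 -m pendant
```

```text
orange (array([ 330.7, -102.9]), array([160. ,  38.1]), 74.6) [[291.0, -175.0], [328.0, -185.0], [370.0, -31.0], [334.0, -21.0]]
yellow (array([345.3, 214.3]), array([163.3,  39. ]), 55.5) [[283.0, 158.0], [315.0, 136.0], [408.0, 271.0], [376.0, 293.0]]
clock: 0.6
tcp_pos: [0.493, 0.0309, 0.3037]
orientation: [-2.878, -1.258, 0.001]
contact_force: [0.2, -0.2, -0.6]
grip_width: 0.0857
gripper_force: 0.0
clock: 1.1
tcp_pos: [0.4947, 0.03, 0.3036]
orientation: [3.139, 0.118, -0.001]
contact_force: [-0.6, 0.9, 0.2]
grip_width: 0.0853
gripper_force: 0.0
clock: 1.2
tcp_pos: [0.4947, 0.03, 0.3036]
orientation: [3.141, -0.06, -0.001]
contact_force: [-0.4, 0.0, -0.1]
grip_width: 0.0852
gripper_force: 0.0
clock: 1.4
tcp_pos: [0.4944, 0.0303, 0.3047]
orientation: [-3.099, 0.05, 0.476]
contact_force: [0.9, -1.1, 0.1]
grip_width: 0.0854
gripper_force: 0.0
```

```bash
cat >> h.py <<'E'
from scipy.spatial.transform import Rotation as Ro
def to(x,y,z):
    o=r.get_obs();R=Ro.from_rotvec(o['orientation'])
    print('R',R.as_matrix().round(3).tolist(),'delta',R.inv().apply(np.array([x,y,z])-o['tcp_pos']).round(4))
E
echo '[[0,0,0,0,0,0]]' | python3 -m pendant; python3 -c "
from h import *
to(.425,.047,.13);to(.425,.047,.077)"
```

```text
clock: 1.5
tcp_pos: [0.4963, 0.0302, 0.3025]
orientation: [-3.101, 0.051, 0.475]
contact_force: [1.2, -0.9, -0.2]
grip_width: 0.0852
gripper_force: 0.0
R [[0.954, -0.033, -0.299], [-0.032, -0.999, 0.009], [-0.3, 0.001, -0.954]] delta [-0.0168 -0.0147  0.186 ]
R [[0.954, -0.033, -0.299], [-0.032, -0.999, 0.009], [-0.3, 0.001, -0.954]] delta [-0.0009 -0.0147  0.2366]
```

```bash
echo '[[-0.035,-0.008,0.01,0,0,0],[-0.068,-0.015,0.023,0,0,0],[-0.053,-0.015,0.07,0,0,0],[-0.038,-0.015,0.118,0,0,0],[-0.023,-0.015,0.166,0,0,0]]' | python3 -m pendant; echo '[[0,0,0,0,0,0]]' | python3 -m pendant; python3 -c "
from h import *
to(.425,.047,.077); print(r.get_obs()['joints'].round(2))
p,d=grab_frame('wrist');cv2.imwrite('pics/w1.png',p)"
```

```text
clock: 2.0
tcp_pos: [0.4244, 0.0475, 0.152]
orientation: [-3.102, 0.05, 0.459]
contact_force: [1.4, 1.2, -0.1]
grip_width: 0.0857
gripper_force: 0.0
clock: 2.1
tcp_pos: [0.4205, 0.0467, 0.1485]
orientation: [-3.102, 0.051, 0.482]
contact_force: [-1.2, 0.5, 0.4]
grip_width: 0.0857
gripper_force: 0.0
R [[0.952, -0.032, -0.303], [-0.032, -0.999, 0.007], [-0.303, 0.003, -0.953]] delta [ 0.0259 -0.0006  0.0667]
[-0.35  0.44  0.17  2.11 -0.17  0.91 -1.66]
```

View pics/w1.png

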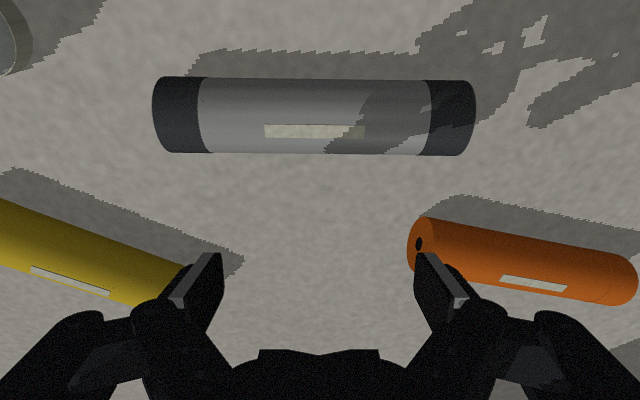

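The wrist view shows the column level across the picture, (153–475, 77–155), with the fingertips at (215,255) and (425,255), so well centred and parallel. I check column and fingertip positions from this camera's depth.

```bash
python3 - <<'E'
from h import *
p,d=grab_frame('wrist');W=cloud('wrist',d)
w=boxpts(W,d,150,70,480,160,.03,.05);pp,v=line(w);s=((w[:,:2]*1000)-pp)@v;e=np.percentile(s,[.5,99.5]);print('col',v.round(3),(pp+e[0]*v).round(1),(pp+e[1]*v).round(1),w[:,2].max())
w=boxpts(W,d,150,70,480,160,.012,.05);print('col x range',np.percentile(w[:,0],[1,99]))
for b in ((200,250,224,300),(416,250,440,300)):
    w=boxpts(W,d,*b,.05,.2);o=r.get_obs();t=Ro.from_rotvec(o['orientation']).inv().apply(w-o['tcp_pos']);print('finger in tool',t.min(0).round(3),t.max(0).round(3))
E
```

```text
col [0.048 0.999] [451.2 -32.6] [458.7 125.2] 0.04342752055498568
col x range [0.43304857 0.47235042]
finger in tool [-0.01  -0.048  0.031] [ 0.012 -0.041  0.061]
finger in tool [-0.011  0.043  0.03 ] [0.012 0.051 0.061]
```

```bash
echo '[[0.013,0,0.035,0,0,0],[0.027,0,0.069,0,0,0],[0.027,0,0.069,0,0,0],[0.027,0,0.069,0,0,0]]' | python3 -m pendant; echo '[[0.0048,0,-0.0015,0,0,0],[0.0096,0,-0.003,0,0,0],[0.0144,0,-0.0045,0,0,0],[0.0192,0,-0.006,0,0,0]]' | python3 -m pendant; python3 - <<'E'
from h import *
W=None
p,d=grab_frame('side');W=cloud('side',d);w=boxpts(W,d,262,160,320,224,.03,.046);w=w[(w[:,0]<.56)&(w[:,1]<.14)];print(line(w),len(w))
p,d=grab_frame('wrist');W=cloud('wrist',d);w=boxpts(W,d,100,20,540,240,.03,.05);print(line(w),len(w),r.get_obs()['tcp_pos']);cv2.imwrite('pics/w2.png',p)
E
```

```text
clock: 2.6
tcp_pos: [0.4312, 0.0473, 0.081]
orientation: [-3.101, 0.051, 0.464]
contact_force: [0.1, -0.2, 0.8]
grip_width: 0.085
gripper_force: 0.0
clock: 3.0
tcp_pos: [0.4513, 0.0466, 0.0796]
orientation: [-3.101, 0.051, 0.465]
contact_force: [0.1, 0.1, -0.5]
grip_width: 0.0854
gripper_force: 0.2
(array([455.06985  ,   7.2469306], dtype=float32), array([-0.18799233,  0.9821705 ], dtype=float32)) 279
(array([477.04077 ,  43.972282], dtype=float32), array([0.03739744, 0.9993005 ], dtype=float32)) 24271 [0.45153691 0.04661506 0.07919595]
```

```bash
cat >> h.py <<'E'
def wcol(save=None,lo=.03,hi=.06):
    o=r.get_obs();p,d=grab_frame('wrist');W=cloud('wrist',d);w=W[d>0]
    t=Ro.from_rotvec(o['orientation']).inv().apply(w-o['tcp_pos'])
    w=w[(t[:,0]>.0135)&(t[:,0]<.075)&(abs(t[:,1])<.12)&(w[:,2]>lo)&(w[:,2]<hi)]
    top=w[:,2].max()-.0; w=w[w[:,2]>np.percentile(w[:,2],97)-.007]
    pp,v=line(w);e=np.percentile(((w[:,:2]*1000)-pp)@v,[.5,99.5])
    print('col v',v.round(3),'ends',(pp+e[0]*v).round(1),(pp+e[1]*v).round(1),'top',np.percentile(w[:,2],97).round(4),'tcp',o['tcp_pos'].round(4),len(w))
    if save: cv2.imwrite(save,p)
E
python3 -c "
from h import *
wcol()"
echo '[[0.0048,0,-0.0015,0,0,0],[0.0096,0,-0.003,0,0,0],[0.0144,0,-0.0045,0,0,0],[0.0192,0,-0.006,0,0,0],[0.024,0,-0.0075,0,0,0]]' | python3 -m pendant; python3 -c "
from h import *
wcol('pics/w3.png')"
```

```text
col v [0.041 0.999] ends [471.6 -33.7] [478. 124.] top 0.0394 tcp [0.4515 0.0466 0.0792] 31150
clock: 3.65
tcp_pos: [0.4759, 0.0457, 0.0789]
orientation: [-3.101, 0.051, 0.468]
contact_force: [-1.3, 0.0, 0.7]
grip_width: 0.0854
gripper_force: 0.3
col v [0.04  0.999] ends [493.9 -34.5] [500.3 123.2] top 0.0398 tcp [0.4759 0.0457 0.0789] 29822
```

View pics/w3.png

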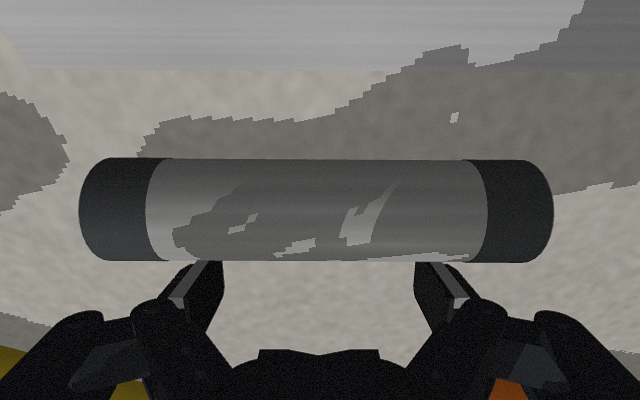

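The column is in touch with both fingers at (80–553, 158–262), parallel to the ramp foot (row 70), its label turned out of sight, so it is rolling. I continue at the same pace.

```bash
for i in 1; do echo '[[0.0048,0,-0.0015,0,0,0],[0.0096,0,-0.003,0,0,0],[0.0144,0,-0.0045,0,0,0],[0.0192,0,-0.006,0,0,0],[0.024,0,-0.0075,0,0,0]]' | python3 -m pendant; echo '[[0.0048,0,-0.0015,0,0,0],[0.0096,0,-0.003,0,0,0],[0.0144,0,-0.0045,0,0,0],[0.0192,0,-0.006,0,0,0],[0.024,0,-0.0075,0,0,0]]' | python3 -m pendant; done; python3 -c "
from h import *
wcol()"
```

```text
clock: 4.2
tcp_pos: [0.501, 0.0449, 0.079]
orientation: [-3.101, 0.051, 0.468]
contact_force: [0.2, -0.3, 0.4]
grip_width: 0.0854
gripper_force: 0.3
clock: 4.7
tcp_pos: [0.5233, 0.044, 0.0792]
orientation: [-3.099, 0.053, 0.479]
contact_force: [-14.4, 1.3, 12.4]
grip_width: 0.0857
gripper_force: 8.9
col v [0.039 0.999] ends [539.4 -36.3] [545.6 121.4] top 0.0397 tcp [0.5233 0.044  0.0792] 29088
```

Force rose as the column met the ramp: the tilted fingers wedge it. I back off slightly, set the tool vertical with tips at about 14 mm, then push on.

```bash
echo '[[-0.0095,0,0.003,0,0,0],[-0.018,0,0.006,0,0.15,0],[-0.0257,0,0.0117,0,0.3,0],[-0.0257,0,0.0117,0,0.3,0],[-0.0257,0,0.0117,0,0.3,0]]' | python3 -m pendant;python3 -c "
from h import *
wcol('pics/w4.png');to(.6,.04,.08)"
```

```text
clock: 5.25
tcp_pos: [0.497, 0.0451, 0.0758]
orientation: [-3.141, 0.051, 0.002]
contact_force: [0.4, -0.4, -0.0]
grip_width: 0.0855
gripper_force: 0.0
col v [0.039 0.999] ends [533.8 -36.1] [540.  121.7] top 0.0401 tcp [0.497  0.0451 0.0758] 35094
R [[0.999, -0.032, -0.0], [-0.032, -0.999, 0.0], [-0.0, -0.0, -1.0]] delta [ 0.1017  0.0019 -0.0041]
```

View pics/w4.png

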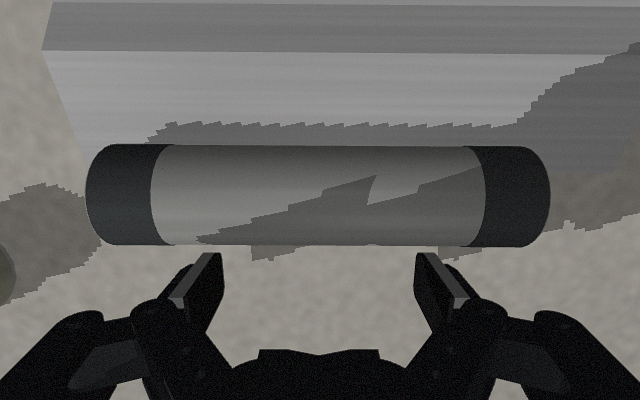

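The view shows the column resting at the ramp foot (85–550, 145–245), level with the crest line at row 52, with the fingers just behind. Push up the ramp.

```bash
echo '[[0.006,0,0,0,0,0],[0.012,0,0,0,0,0],[0.018,0,0,0,0,0],[0.024,0,0,0,0,0],[0.03,0,0,0,0,0]]' | python3 -m pendant;echo '[[0.005,0,0,0,0,0],[0.01,0,0,0,0,0],[0.015,0,0,0,0,0],[0.02,0,0,0,0,0]]' | python3 -m pendant;python3 -c "
from h import *
wcol()"
```

```text
clock: 5.8
tcp_pos: [0.5246, 0.0435, 0.0744]
orientation: [3.14, -0.052, -0.015]
contact_force: [-11.2, 0.4, 6.6]
grip_width: 0.0854
gripper_force: 5.7
clock: 6.2
tcp_pos: [0.5449, 0.0428, 0.0745]
orientation: [3.14, -0.052, -0.014]
contact_force: [-10.6, -0.5, 7.1]
grip_width: 0.0856
gripper_force: 5.6
col v [0.034 0.999] ends [577.3 -37.4] [582.7 120.3] top 0.0509 tcp [0.5449 0.0428 0.0745] 40962
```

```bash
echo '[[0.004,0,0,0,0,0],[0.008,0,0,0,0,0],[0.012,0,0,0,0,0],[0.014,0,0,0,0,0],[0.014,0,0,0,0,0]]' | python3 -m pendant;python3 -c "
from h import *
wcol('pics/w5.png')"
```

```text
clock: 6.75
tcp_pos: [0.5631, 0.0428, 0.0757]
orientation: [-3.141, 0.052, -0.003]
contact_force: [1.1, 0.2, 0.4]
grip_width: 0.0854
gripper_force: 0.0
col v [0.039 0.999] ends [601.8 -38.6] [608.  119.2] top 0.0467 tcp [0.5631 0.0428 0.0757] 40670
```

View pics/w5.png

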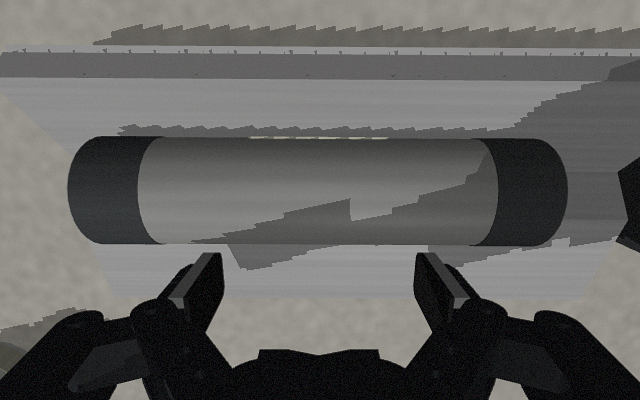

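The column now lies in the V (68–568, 137–245; top at 46.7 mm, i.e. centre 26.7 mm), fingers free, with the stop at the right edge around (630,210). I go back, up, and over to its open end with the gripper shut.

```bash
echo '[[-0.02,0,0,0,0,0],[-0.02,0,-0.05,0,0,0],[-0.02,0,-0.09,0,0,0],[-0.01,-0.04,-0.09,0,0,0],[0,-0.06,-0.09,0,0,0]]' | python3 -m pendant 0; echo '[[0.01,-0.03,0,0,0,0],[0.02,-0.06,0,0,0,0],[0.03,-0.06,0,0,0,0],[0.03,-0.06,0,0,0,0]]' | python3 -m pendant; python3 - <<'E'
from h import *
to(.606,.16,.095)
o=r.get_obs();p,d=grab_frame('wrist');W=cloud('wrist',d)
t=Ro.from_rotvec(o['orientation']).inv().apply(W[d>0]-o['tcp_pos']);t=t[(abs(t[:,1])<.03)&(abs(t[:,0])<.02)&(t[:,2]<.085)&(t[:,2]>.045)];print('closed tips',t.min(0).round(3),t.max(0).round(3))
w=W[d>0];w=w[(abs(w[:,0]-.605)<.06)&(w[:,2]>.041)&(w[:,2]<.052)&(w[:,1]<.135)&(w[:,1]>-.08)]
pp,v=line(w);print(pp,v,np.percentile(w[:,1],[1,99]),len(w))
E
```

```text
clock: 7.3
tcp_pos: [0.5647, 0.1057, 0.1676]
orientation: [-3.138, 0.049, -0.006]
contact_force: [-0.2, 0.9, 0.1]
grip_width: 0.0124
gripper_force: 0.0
clock: 7.7
tcp_pos: [0.5965, 0.1625, 0.1656]
orientation: [-3.141, 0.049, -0.002]
contact_force: [0.1, -0.5, 0.3]
grip_width: -0.0003
gripper_force: 0.0
R [[1.0, -0.031, 0.001], [-0.031, -1.0, 0.0], [0.001, -0.0, -1.0]] delta [0.0095 0.0022 0.0706]
closed tips [ 0.005 -0.011  0.045] [0.011 0.017 0.071]
[603.5723    40.783863] [0.04455981 0.9990067 ] [-0.03691821  0.11783705] 10388
```

```bash
echo '[[0.0095,0,0.035,0,0,0],[0.0095,0,0.07,0,0,0],[0.0095,0,0.07,0,0,0]]' | python3 -m pendant; echo '[[0,0.01,0,0,0,0],[0,0.02,0,0,0,0],[0,0.028,0,0,0,0],[0,0.036,0,0,0,0],[0,0.044,0,0,0,0]]' | python3 -m pendant; echo '[[0,0.008,0,0,0,0],[0,0.016,0,0,0,0],[0,0.024,0,0,0,0]]' | python3 -m pendant; python3 - <<'E'
from h import *
p,d=grab_frame('side');W=cloud('side',d);w=W[d>0]
w=w[(abs(w[:,0]-.6)<.02)&(w[:,2]>.041)&(w[:,2]<.049)&(w[:,1]<.16)&(w[:,1]>-.09)];print(np.percentile(w[:,1],[1,5,50,95,99]),len(w))
cv2.imwrite('pics/s6.png',cv2.resize(p[120:270,260:460],None,fx=4,fy=4))
E
```

```text
clock: 8.05
tcp_pos: [0.6015, 0.159, 0.0913]
orientation: [3.137, -0.054, -0.013]
contact_force: [-1.1, -0.2, -0.1]
grip_width: 0.0001
gripper_force: 0.0
clock: 8.55
tcp_pos: [0.6043, 0.1194, 0.0975]
orientation: [-3.137, 0.049, -0.005]
contact_force: [-1.0, 6.4, 3.5]
grip_width: 0.0
gripper_force: 3.6
clock: 8.85
tcp_pos: [0.6035, 0.0959, 0.0975]
orientation: [-3.137, 0.049, -0.005]
contact_force: [-1.3, 7.7, 3.8]
grip_width: -0.0003
gripper_force: 3.8
[-0.07891882 -0.07527073 -0.00452794  0.07553211  0.08570165] 480
```

View pics/s6.png

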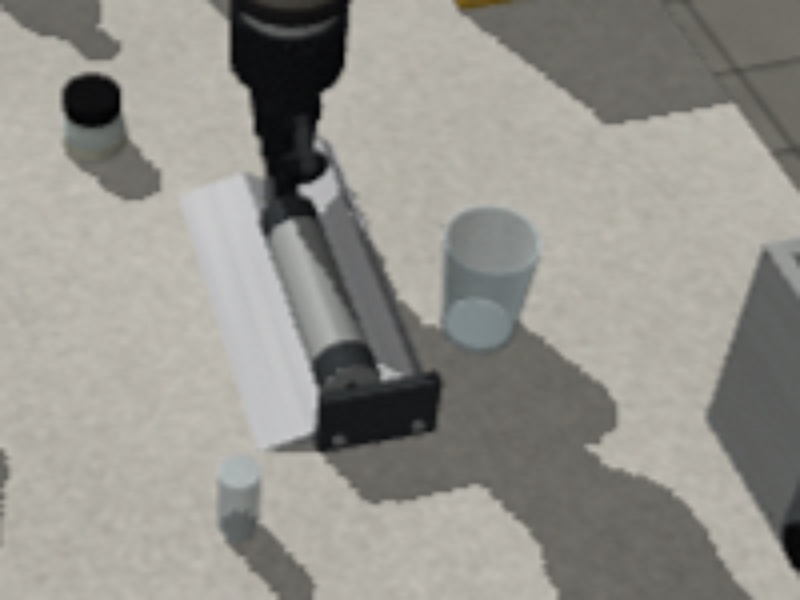

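The column lies in the V with its end at (345,385) close to the stop (380,405), and the fingers behind it at (285,190). I finish in small steps watching the force.

```bash
echo '[[0,0.005,0,0,0,0],[0,0.01,0,0,0,0]]' | python3 -m pendant | egrep 'tcp|contact'; for i in 1; do echo '[[0,0.003,0,0,0,0]]' | python3 -m pendant| egrep 'tcp|contact'; echo '[[0,0.003,0,0,0,0]]' | python3 -m pendant| egrep 'tcp|contact'; done
```

```text
tcp_pos: [0.6032, 0.0865, 0.0974]
contact_force: [-1.2, 9.7, 5.7]
tcp_pos: [0.6031, 0.083, 0.0974]
contact_force: [-1.2, 8.8, 5.4]
tcp_pos: [0.6029, 0.0804, 0.0974]
contact_force: [-0.9, 9.0, 5.3]
```

```bash
echo '[[0,0.002,0,0,0,0]]' | python3 -m pendant| egrep 'tcp|contact'; echo '[[0,0.002,0,0,0,0]]' | python3 -m pendant| egrep 'tcp|contact';echo '[[0,0.002,0,0,0,0]]' | python3 -m pendant| egrep 'tcp|contact'
```

```text
tcp_pos: [0.6029, 0.0796, 0.0974]
contact_force: [-0.8, 14.7, 5.9]
tcp_pos: [0.6029, 0.0794, 0.0974]
contact_force: [-1.5, 17.4, 4.9]
tcp_pos: [0.6029, 0.0792, 0.0975]
contact_force: [-1.6, 21.9, 4.7]
```

The TCP has stalled at y=0.079 while the force climbs, so the column's end is on the stop. I back off, rise and check.

```bash
echo '[[0,-0.006,0,0,0,0],[0,-0.025,0,0,0,0],[0,-0.045,0,0,0,0],[0,-0.045,-0.05,0,0,0],[0,-0.045,-0.1,0,0,0]]' | python3 -m pendant; echo '[[0,-0.02,-0.05,0,0,0],[0,-0.04,-0.05,0,0,0],[0,-0.04,-0.05,0,0,0]]' | python3 -m pendant|egrep 'tcp|contact'; python3 - <<'E'
from h import *
for n in('side','wrist'):
    p,d=grab_frame(n);W=cloud(n,d);w=W[d>0]
    w=w[(abs(w[:,0]-.602)<.018)&(w[:,2]>.041)&(w[:,2]<.05)&(w[:,1]<.16)&(w[:,1]>-.12)];pp,v=line(w);print(n,pp,v,np.percentile(w[:,1],[1,99]),np.percentile(w[:,2],97),len(w))
    cv2.imwrite(f'pics/{n}7.png',cv2.resize(p[120:270,260:460],None,fx=4,fy=4) if n=='side' else p)
E
```

```text
clock: 10.1
tcp_pos: [0.6023, 0.1161, 0.1956]
orientation: [3.139, -0.051, -0.005]
contact_force: [1.4, -0.3, 0.9]
grip_width: 0.0001
gripper_force: 0.0
tcp_pos: [0.6053, 0.1594, 0.2483]
contact_force: [0.8, -0.1, 0.6]
side [598.2674   -23.214254] [0.01961113 0.99980766] [-0.10511462  0.06371427] 0.04956793226053302 521
wrist [601.1963   -23.825138] [0.02325833 0.9997295 ] [-0.1055525   0.06208878] 0.04878438230366717 5835
```

View pics/side7.png

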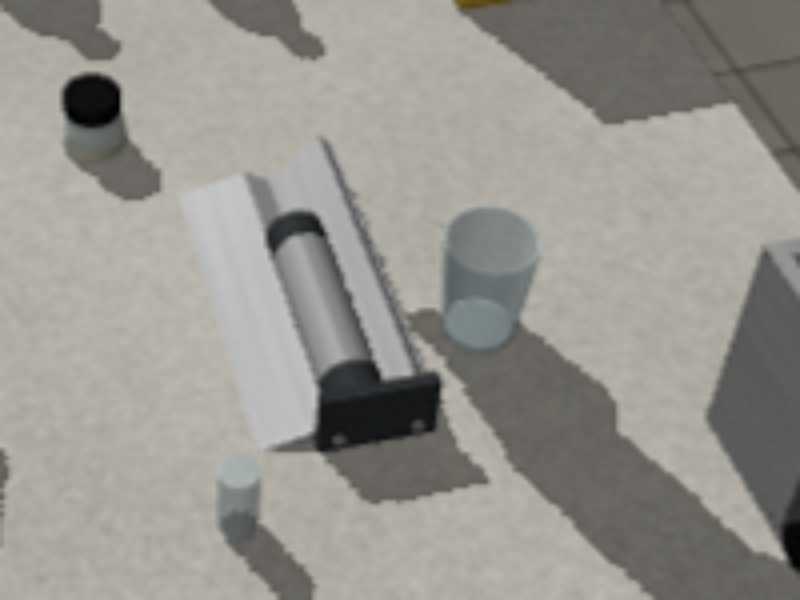

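The picture shows the column in the V with its near end (350,375) on the stop (380,405), vial (240,495), jar (92,120) and beaker (490,280) in place, arm clear. The far end measures y≈0.063, which is 160 mm from the stop as it should be.

```bash
python3 -c "
from bench import r
print(r.hand_in())"
```

```text
the job is handed in; nothing more can be done
None
```

The column was rolled up the ramp into the V and pushed against the end stop, the vial, jar and beaker look untouched in the last picture (the bystanders farther off were not re-checked), the arm is clear, and the job was handed in at about 10 s; no verdict came back.

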